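Put the doming kit back into its foam inserts

TASK

Put the brass doming block, the soldering brick, the round wax puck and the steel doming punch away, each into the foam insert whose blue cut-out has its shape: block in the square, brick in the wide rectangle, puck in the round and punch in the narrow slot. Each shall lie flat on the blue floor, well centred and lined up with its cut-out, either way round. Use only the four parts that lie among the inserts: the similar spare block, puck and punches at the far left end of the bench, beyond the teal pliers, are fixed stock and stay there, and so do the screwdriver and the pliers.

Things in the scene. Friction and masses are not known exactly. Their poses are not given: they have to be found in the camera images.
- doming_block_mid (a point): Brass-coloured doming block, a 50 mm cube with hemispherical hollows in its faces, standing on the bench, loose, about 0.5 kg. The point is the centre of the cube, 25 mm above its underside; x and y are square with its sides, z is up. It may be gripped across either pair of sides. At the start it lies anywhere among the eight places of parts and inserts, to the right of the teal pliers (lookalikes farther left are not this one).
- fire_brick_mid (a point): Small scorched tan soldering brick, 77 x 57 x 30 mm high, loose, about 0.16 kg. The point is its centre, 15 mm above its underside; x runs along its 77 mm length, y across its 57 mm width, z is up. Grip it across the 57 mm width. At the start it lies anywhere among the eight places of parts and inserts, to the right of the teal pliers (lookalikes farther left are not this one).
- wax_puck_mid (a point): Round yellow-ochre puck of bench wax, hard, 45 mm in diameter and 17 mm high, lying flat, loose, about 45 g. The point is its centre, 8.5 mm above its underside; z is up. At the start it lies anywhere among the eight places of parts and inserts, to the right of the teal pliers (lookalikes farther left are not this one).
- punch_mid (a point): Steel doming punch lying on its side, a grey rod 69 mm long with a ball end; grip width 10 mm, grip height 12 mm, loose, about 60 g; it does not roll. The point is its middle, 6 mm above its underside; y runs along its length, x across it, z is up. Grip it across x at the middle. At the start it lies anywhere among the eight places of parts and inserts, to the right of the teal pliers (lookalikes farther left are not this one).
- square_pad_floor (a point): A fixed, flat, dark grey foam insert on the bench, 8 mm thick, with a 3 mm deep cut-out whose floor shows bright blue; insert 86 x 86 mm, cut-out square 68 x 68 mm, for the doming block. The point lies at the centre of the cut-out on its blue floor, 5 mm above the bench and 3 mm below the insert's top; z is up. x and y are square with the cut-out's sides.
- brick_pad_floor (a point): A fixed, flat, dark grey foam insert on the bench, 8 mm thick, with a 3 mm deep cut-out whose floor shows bright blue; insert 113 x 93 mm, cut-out rectangle 95 x 75 mm, for the soldering brick. The point lies at the centre of the cut-out on its blue floor, 5 mm above the bench and 3 mm below the insert's top; z is up. x runs along the 95 mm length.
- round_pad_floor (a point): A fixed, flat, dark grey foam insert on the bench, 8 mm thick, with a 3 mm deep cut-out whose floor shows bright blue; insert 83 x 83 mm, cut-out round, 63 mm in diameter, for the wax puck. The point lies at the centre of the cut-out on its blue floor, 5 mm above the bench and 3 mm below the insert's top; z is up. x and y are square with the insert's sides.
- slot_pad_floor (a point): A fixed, flat, dark grey foam insert on the bench, 8 mm thick, with a 3 mm deep cut-out whose floor shows bright blue; insert 106 x 52 mm, cut-out a narrow slot 87 x 32 mm, for the doming punch. The point lies at the centre of the cut-out on its blue floor, 5 mm above the bench and 3 mm below the insert's top; z is up. x runs along the 87 mm length.
- screwdriver_mid (a point): Bystander: small screwdriver with a black and yellow handle, 116 mm long and 15 mm thick, lying loose crosswise behind the work; not to be moved. The point is its middle; its length runs along y.
- teal_pliers_mid (a point): Bystander: pliers with teal handles, 131 x 90 x 13 mm, lying loose left of the work, between it and the fixed stock at the far left end of the bench; not to be moved. The point is their middle; z is up.
Things that resemble listed ones, but are neither listed nor needed, are in the scene too. What is meant by the part that bears wax_puck_mid is not orange, and is the larger of those in its own colour.

How it is judged:
By the outcome, as a careful person would: the job done as asked, in the order asked, and still so for the second after the job is handed in, with the robot touching nothing.
It also fails if it takes over 99 s, if anything falls off the work surface, if the arm or the gripper's body presses on something with over 40 N, if the wrist force passes 120 N, or if a joint passes its speed limit or range.

ROBOT

A 7-joint arm with a two-finger parallel gripper is mounted at the origin on a cart in front of the work surface, level with it; the furniture and walls round the work are solid. World frame = base frame: x ahead of the robot, y to its left, z up, the work surface at z = 0. Lengths are in m, angles in rad, forces in N, time in s.
With the tool pointing down it reaches from about 0.4 to 0.85 m from the base axis. Payload 10.4 kg.
Tool frame: the origin (TCP) lies between the finger pads; the fingertips stand r.nose_length ahead of it and the grasp point (between the pads) lies 6 mm ahead of it (r.nose_length is the distance from the TCP to the fingertips, in m); z points along the fingers, x is the direction in which the jaws open and shut, and the axes are right-handed (so a half turn about z gives the same grasp; the last joint's range is limited). The gripper opens to 87 mm and grips with 3 to 60 N. Pads are 19 mm wide; open, the fingers measure 117 mm over their backs; the gripper's body (75 mm by 190 mm) begins 51 mm behind the grasp point.
Start: joints at [-1.265, 0.332, -0.065, 1.46, 0.022, 1.35, -0.088], TCP at [0.202, 0.592, 0.248] pointing down, gripper open.
Joint ranges: [-2.6, 2.6], [-0.5, 2.12], [-1.47, 1.34], [0.16, 2.42], [-1.27, 4.41], [0.06, 2.06], [-2.6, 2.6]. Speed limits (rad/s): [2.22, 2.22, 2.79, 2.79, 3.14, 3.14, 3.14].

INTERFACE

Orientations are given as a unit quaternion [x, y, z, w].
In Python, from bench import r gives the robot as it stands. The module is installed in compiled form; this text tells all that it offers.
- The arm moves only by the shell command python3 -m creep 'ROWS' [OPENING] [FORCE]. ROWS is JSON, a list of rows, each an object of numbers: "x", "y", "z": the shift along the world's x, y, z in m; "spin": the turn about the world's z in degrees. In form: [{"x": .., "y": .., "z": .., "spin": ..}, ...]. A call has 1 to 12 rows; each row is the pose to reach, as a shift and turn from the pose commanded when the call began; what a row does not reach only later rows make up. A row lasts 1/8 s, in which the tool goes at most 62.5 mm and 10.7 degrees, less where a joint would pass 70% of its speed; a pose out of reach is approached as far as the arm can. A call with a gripper value outside its range is refused whole. OPENING is the finger opening in m, from 0 to 0.087, set as the call begins (- or left out, the last holds). The fingers move at their own pace and stop on an object; FORCE is the grip in N (left out, the last holds). Time passes only in rows, so rows that repeat a pose let the fingers close. It gives the time, the measured TCP pose, the force and the opening at its end, in the units of the state.
- r.read_state(): the state, without advancing time (a new reading comes with each control period).
- r.camera(name): name is "scene" or "top"; returns a dict with "pixels" (400x640x3 uint8, blue, green, red), "z_map" (400x640 float32, m along the optical axis (not along the pixel's ray), 0 where there is no reading), "K" (3x3 intrinsics, pixels), "R" (3x3) and "t" (3): a world point X has camera coordinates R X + t. Camera axes: x right, y down, z forward; pixel columns grow to the right and rows downward; lengths in m; the calibration is good to about 2 mm. A picture is of the moment at which its call begins.
- r.close_job(): hands the job in, once; it reports no verdict.
The state is a dict: "time": time; "joint_positions": joint angles; "joint_vel": joint speeds; "joint_torque": joint torques, N m; "ee_pos": TCP position; "eef_rot": TCP orientation; "ft_force": force on the tool from outside, world axes, zero at the start; "torque": the same for the moment, N m; "width": finger opening in m.
Only numpy, scipy, OpenCV 4.12 (cv2) and the standard library are available. Lean on these libraries where they do the work, as an engineer would, in place of code of your own. Each camera call takes 0.05 s, during which the arm holds its last target. There are 200 camera calls.

## Working session

There is one attempt and no reset: what is moved stays moved. The work goes in short steps, Python scripts to look and compute and a shell command to move; the robot and the scene stay as the last step left them, time stands still between calls to the robot, and variables do not carry over. Pictures are saved under pics/ and viewed, about 12 in all and at most 16, crops included, and the job is handed in when it is done.

```bash
mkdir -p pics
cat > h.py <<'E'
import numpy as np, cv2
from bench import r
def shot(n,f=None):
    c=r.camera(n)
    if f: cv2.imwrite('pics/'+f,c['pixels'])
    return c
def world(c):
    K,R,t,z=c['K'],c['R'],np.array(c['t']).ravel(),c['z_map']
    v,u=np.mgrid[:z.shape[0],:z.shape[1]]
    P=np.stack([(u-K[0,2])/K[0,0]*z,(v-K[1,2])/K[1,1]*z,z],-1)
    return (P-t)@R
E
python3 - <<'E'
from h import *
for n in('top','scene'):
    c=shot(n,n+'1.png'); np.savez(n+'1.npz',**c)
    W=world(c); 
    print(n,c['K'].tolist(),np.round(-np.array(c['R']).T@np.array(c['t']).ravel(),3))
    for v in range(40,400,80): print([tuple(np.round(W[v,u],3)) for u in (40,200,320,440,600)])
s=r.read_state();print(s,r.nose_length)
E
```

```text
top [[369.2936768388653, 0.0, 322.9362658100812], [0.0, 369.2936768388653, 197.31504960179439], [0.0, 0.0, 1.0]] [0.42  0.262 1.182]
[(np.float64(0.717), np.float64(0.7), np.float64(0.616)), (np.float64(0.722), np.float64(0.45), np.float64(0.612)), (np.float64(0.733), np.float64(0.258), np.float64(0.597)), (np.float64(0.769), np.float64(0.037), np.float64(0.534)), (np.float64(0.878), np.float64(-0.418), np.float64(0.34))]
[(np.float64(0.75), np.float64(1.104), np.float64(0.071)), (np.float64(0.754), np.float64(0.621), np.float64(0.07)), (np.float64(0.777), np.float64(0.253), np.float64(0.004)), (np.float64(0.781), np.float64(-0.141), np.float64(0.001)), (np.float64(0.842), np.float64(-0.819), np.float64(-0.182))]
[(np.float64(0.512), np.float64(1.142), np.float64(-0.002)), (np.float64(0.513), np.float64(0.631), np.float64(0.015)), (np.float64(0.516), np.float64(0.252), np.float64(-0.0)), (np.float64(0.517), np.float64(-0.134), np.float64(0.003)), (np.float64(0.537), np.float64(-0.818), np.float64(-0.206))]
[(np.float64(0.141), np.float64(1.784), np.float64(-0.907)), (np.float64(0.142
[... 2195 characters left out ...]
ray([-1.26458754,  0.33279612, -0.06468141,  1.46086552,  0.02159531,
        1.34987637, -0.08850555]), 'joint_vel': array([-9.21283276e-04,  6.92393686e-04, -1.51530166e-03, -2.43990221e-03,
       -1.43098846e-04, -1.73500210e-03, -4.11893548e-05]), 'joint_torque': array([ 2.21114868e-03, -6.24528766e+01,  2.50955368e-02, -3.90714920e+01,
       -6.14546123e-02,  3.65517160e-02,  3.69534973e-05]), 'ee_pos': array([0.2017326 , 0.59121918, 0.24683735]), 'eef_rot': array([ 8.13301868e-01,  5.81841628e-01, -4.91119304e-04,  3.86797134e-04]), 'ft_force': array([ 1.08662165,  0.12199922, -0.15108645]), 'torque': array([-0.00720828, -0.01908464, -0.03392547]), 'width': 0.08696345162520804} 0.025
```

View pics/top1.png

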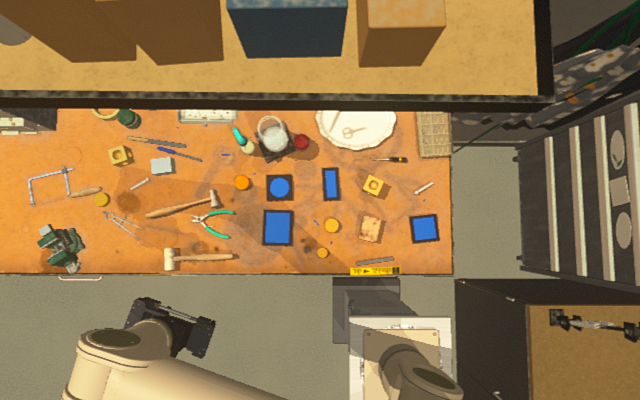

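View pics/scene1.png

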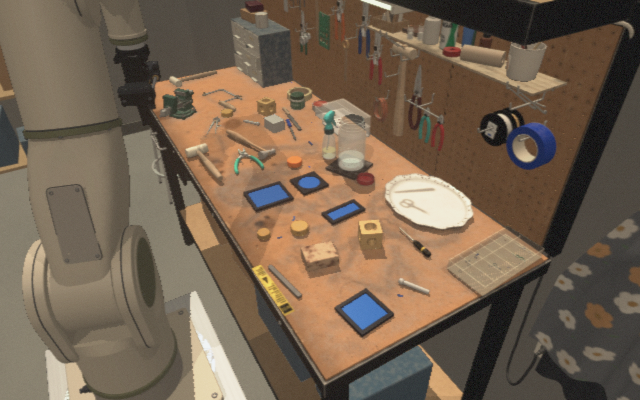

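The top view shows the pads: round (280,187), slot (331,184), brick (278,228) and square (425,229). The parts are the block (373,184), brick (370,229), large puck (331,226) and punch (424,187). The lookalikes to avoid are the small ochre puck (322,253) and the orange one (243,183). Next I'll measure these.

```bash
cat >> h.py <<'E'
def onplane(c,uv,z):
    K,R,t=c['K'],np.array(c['R']),np.array(c['t']).ravel()
    uv=np.atleast_2d(uv).astype(float)
    d=np.c_[(uv-K[[0,1],[2,2]])/K[[0,1],[0,1]],np.ones(len(uv))]@R
    o=-R.T@t
    return (o+d*((z-o[2])/d[:,2])[:,None])[:,:2]
def proj(c,X):
    q=np.array(c['K'])@(np.array(c['R'])@np.array(X)+np.array(c['t']).ravel()); return q[:2]/q[2]
def rect(P):
    (cx,cy),(w,h),a=cv2.minAreaRect((P*1000).astype(np.float32))
    if w<h: w,h,a=h,w,a+90
    return round(cx,1),round(cy,1),round(w,1),round(h,1),round((a+90)%180-90,1)   # a: angle of long side from +x
def mask_pts(c,m,z,ctr,rad):
    m=(m*255).astype(np.uint8)
    n,l,st,ce=cv2.connectedComponentsWithStats(m)
    out=[]
    for i in range(1,n):
        if st[i,4]<25: continue
        k=cv2.findContours((l==i).astype(np.uint8),cv2.RETR_EXTERNAL,cv2.CHAIN_APPROX_NONE)[0][0][:,0]
        # centroid of the filled area on plane, rect from contour
        v,u=np.nonzero(l==i); P=onplane(c,np.c_[u,v],z)
        if np.hypot(*(P.mean(0)-ctr))<rad: out.append((st[i,4],np.round(P.mean(0)*1000,1),rect(onplane(c,k,z))))
    return out
E
cat > m.py <<'E'
from h import *
import sys
pads=dict(sq=(425,229),br=(278,228),ro=(280,187),sl=(331,184))
parts=dict(block=(373,184,.05),brick=(370,229,.03),puck=(331,226,.017),punch=(424,187,.012))
T=dict(np.load('top1.npz')); S=dict(np.load('scene1.npz'))
for nm,c in(('top',T),('scene',S)):
    b,g,rr=[c['pixels'][...,i].astype(int) for i in range(3)]
    blue=(b>rr+60)&(b>g+25)
    W=world(c)
    for k,uv in pads.items():
        print(nm,k,mask_pts(c,blue,.005,onplane(T,uv,.005)[0],.04))
    for k,(u,v,h) in parts.items():
        ctr=onplane(T,(u,v),h)[0]
        near=np.hypot(W[...,0]-ctr[0],W[...,1]-ctr[1])<.062
        m=near&(abs(W[...,2]-h)<(.004 if h>.02 else .006))
        print(nm,k,np.round(np.median(W[...,2][m]),4),mask_pts(c,m,h,ctr,.05))
im=cv2.resize(T['pixels'][150:275,225:455],None,fx=3.4,fy=3.4,interpolation=cv2.INTER_CUBIC); cv2.imwrite('pics/topcrop.png',im)
E
python3 m.py
```

```text
top sq [(np.int32(459), array([426.7, -80.3]), (426.9, -80.2, 68.7, 68.0, -83.5))]
top br [(np.int32(726), array([427.6, 388.3]), (429.1, 388.3, 94.8, 76.0, 0.1))]
top ro [(np.int32(298), array([556.4, 384. ]), (556.6, 383.7, 58.0, 57.7, 0.3))]
top sl [(np.int32(271), array([568.9, 218.6]), (568.7, 218.8, 86.8, 32.7, 3.5))]
top block 0.0499 [(np.int32(182), array([558.5,  90.8]), (558.3, 90.8, 50.4, 49.7, -26.6))]
top brick 0.0296 [(np.int32(411), array([424.3,  99. ]), (424.7, 98.7, 76.0, 55.8, -12.8))]
top puck 0.0171 [(np.int32(157), array([434.4, 218.2]), (434.0, 219.0, 41.0, 40.8, -89.8))]
top punch 0.0093 [(np.int32(60), array([554.1, -75.5]), (554.7, -76.7, 65.9, 9.8, -58.5))]
scene sq [(np.int32(863), array([426.8, -78.4]), (427.6, -77.5, 66.9, 66.8, -83.5))]
scene br [(np.int32(485), array([426.6, 391.3]), (427.5, 392.6, 92.6, 69.0, -1.0))]
scene ro [(np.int32(186), array([555.7, 387.2]), (556.6, 387.3, 58.3, 51.1, -31.5))]
scene sl [(np.int32(217), array([567.8, 221.9]), (568.6, 222.0, 84.3, 28.8, 4.3))]
scene block 0.0494 [(np.int32(251), array([557.1,  88.8]), (557.1, 88.6, 54.9, 50.4, 65.1))]
scene brick 0.0301 [(np.int32(588), array([422. ,  95.9]), (422.2, 95.5, 76.4, 60.8, -11.9))]
scene puck 0.017 [(np.int32(191), array([432. , 214.4]), (431.2, 214.0, 50.5, 42.6, 61.2))]
scene punch 0.0094 [(np.int32(133), array([551.5, -79.8]), (550.6, -81.5, 67.5, 16.7, -64.0))]
```

View pics/topcrop.png

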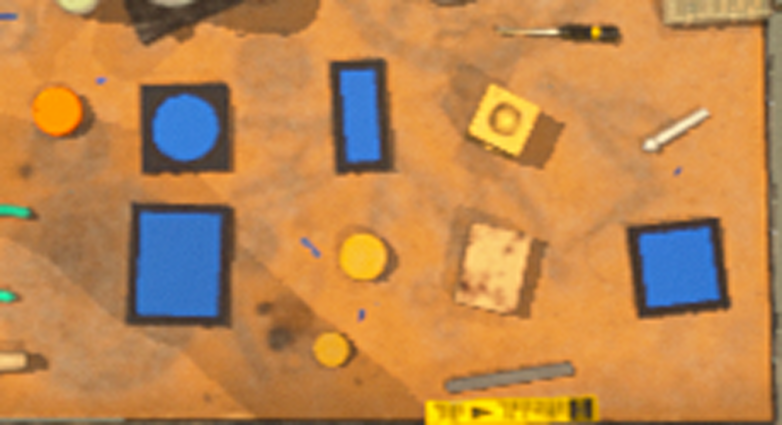

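```bash
python3 -m creep '[{"x":0.05,"y":-0.07,"z":0,"spin":-1},{"x":0.357,"y":-0.5,"z":0,"spin":-7.8},{"x":0.357,"y":-0.5,"z":0,"spin":-7.8},{"x":0.357,"y":-0.5,"z":0,"spin":-7.8},{"x":0.357,"y":-0.5,"z":0,"spin":-7.8},{"x":0.357,"y":-0.5,"z":0,"spin":-7.8},{"x":0.357,"y":-0.5,"z":0,"spin":-7.8},{"x":0.357,"y":-0.5,"z":0,"spin":-7.8},{"x":0.357,"y":-0.5,"z":0,"spin":-7.8},{"x":0.357,"y":-0.5,"z":0,"spin":-7.8},{"x":0.357,"y":-0.5,"z":0,"spin":-7.8},{"x":0.357,"y":-0.5,"z":0,"spin":-7.8}]' 0.087 20
cat > st.py <<'E'
from h import *
s=r.read_state();q=s['eef_rot'];print(round(s['time'],2),np.round(s['ee_pos']*1000,1),'yaw',round(np.degrees(2*np.arctan2(q[1],q[0])),1),'tilt',np.round(q[2:],4),'F',np.round(s['ft_force'],1),'w',round(s['width']*1000,1),'j',np.round(s['joint_positions'],2))
E
python3 st.py
```

```text
time: 1.6
ee_pos: [0.5585, 0.092, 0.2471]
eef_rot: [0.851, 0.525, -0.0, -0.0]
ft_force: [0.1, 0.3, -0.8]
width: 0.0868
1.6 [558.5  92.  247.1] yaw 63.4 tilt [-0.0004 -0.0003] F [ 0.1  0.3 -0.8] w 86.8 j [-0.59  0.2   0.4   1.64 -0.08  1.31  0.93]
```

```bash
python3 -m creep '[{"x":0,"y":-0.001,"z":-0.04},{"x":0,"y":-0.001,"z":-0.09},{"x":0,"y":-0.001,"z":-0.14},{"x":0,"y":-0.001,"z":-0.17},{"x":0,"y":-0.001,"z":-0.19},{"x":0,"y":-0.001,"z":-0.205},{"x":0,"y":-0.001,"z":-0.213},{"x":0,"y":-0.001,"z":-0.216},{"x":0,"y":-0.001,"z":-0.216},{"x":0,"y":-0.001,"z":-0.216}]' && python3 -m creep '[{"z":0},{"z":0},{"z":0},{"z":0},{"z":0},{"z":0},{"z":0},{"z":0}]' 0.03 30; python3 st.py
```

```text
1.6 [558.5  92.  247.1] yaw 63.4 tilt [-0.0004 -0.0003] F [ 0.1  0.3 -0.8] w 86.8 j [-0.59  0.2   0.4   1.64 -0.08  1.31  0.93]invalid input at $[0]: expected keys x, y, z, spin
```

```bash
python3 -m creep '[{"x":0,"y":-0.001,"z":-0.04,"spin":0},{"x":0,"y":-0.001,"z":-0.09,"spin":0},{"x":0,"y":-0.001,"z":-0.14,"spin":0},{"x":0,"y":-0.001,"z":-0.17,"spin":0},{"x":0,"y":-0.001,"z":-0.19,"spin":0},{"x":0,"y":-0.001,"z":-0.205,"spin":0},{"x":0,"y":-0.001,"z":-0.213,"spin":0},{"x":0,"y":-0.001,"z":-0.216,"spin":0},{"x":0,"y":-0.001,"z":-0.216,"spin":0},{"x":0,"y":-0.001,"z":-0.216,"spin":0}]' && python3 -m creep '[{"x":0,"y":0,"z":0,"spin":0},{"x":0,"y":0,"z":0,"spin":0},{"x":0,"y":0,"z":0,"spin":0},{"x":0,"y":0,"z":0,"spin":0},{"x":0,"y":0,"z":0,"spin":0},{"x":0,"y":0,"z":0,"spin":0},{"x":0,"y":0,"z":0,"spin":0},{"x":0,"y":0,"z":0,"spin":0}]' 0.03 30; python3 st.py
```

```text
time: 2.85
ee_pos: [0.5592, 0.0906, 0.0322]
eef_rot: [0.851, 0.525, 0.001, 0.0]
ft_force: [0.4, 0.5, 0.3]
width: 0.0871
time: 3.85
ee_pos: [0.5588, 0.0905, 0.0316]
eef_rot: [0.851, 0.525, 0.0, -0.0]
ft_force: [-0.7, -1.1, 0.2]
width: 0.0498
3.85 [558.8  90.5  31.6] yaw 63.4 tilt [ 0. -0.] F [-0.7 -1.1  0.2] w 49.8 j [-0.54  0.44  0.35  1.85 -0.19  0.89  1.01]
```

```bash
python3 -m creep '[{"x":0,"y":0,"z":0.02,"spin":0},{"x":0,"y":0,"z":0.06,"spin":0},{"x":0,"y":0,"z":0.1,"spin":0},{"x":-0.02,"y":-0.025,"z":0.1,"spin":-9},{"x":-0.045,"y":-0.055,"z":0.1,"spin":-19},{"x":-0.07,"y":-0.09,"z":0.1,"spin":-29},{"x":-0.095,"y":-0.125,"z":0.1,"spin":-39},{"x":-0.12,"y":-0.155,"z":0.1,"spin":-49},{"x":-0.132,"y":-0.171,"z":0.1,"spin":-56.9},{"x":-0.132,"y":-0.171,"z":0.1,"spin":-56.9},{"x":-0.132,"y":-0.171,"z":0.1,"spin":-56.9}]'; python3 -m creep '[{"x":0,"y":0,"z":-0.03,"spin":0},{"x":0,"y":0,"z":-0.06,"spin":0},{"x":0,"y":0,"z":-0.078,"spin":0},{"x":0,"y":0,"z":-0.088,"spin":0},{"x":0,"y":0,"z":-0.092,"spin":0},{"x":0,"y":0,"z":-0.0945,"spin":0},{"x":0,"y":0,"z":-0.0945,"spin":0},{"x":0,"y":0,"z":-0.0945,"spin":0}]'; python3 st.py
```

```text
time: 5.22
ee_pos: [0.4269, -0.0799, 0.1314]
eef_rot: [0.998, 0.058, -0.0, -0.0]
ft_force: [0.0, -0.1, -5.5]
width: 0.0496
time: 6.22
ee_pos: [0.4271, -0.0804, 0.0375]
eef_rot: [0.998, 0.056, 0.0, -0.0]
ft_force: [0.1, -0.1, -5.3]
width: 0.0501
6.22 [427.1 -80.4  37.5] yaw 6.5 tilt [ 0.0004 -0.0001] F [ 0.1 -0.1 -5.3] w 50.1 j [-0.48  0.18  0.6   2.18 -0.14  0.81  0.33]
```

```bash
python3 -m creep '[{"x":0,"y":0,"z":-0.001,"spin":0},{"x":0,"y":0,"z":-0.001,"spin":0}]'; python3 -m creep '[{"x":0,"y":0,"z":0,"spin":0},{"x":0,"y":0,"z":0,"spin":0},{"x":0,"y":0,"z":0,"spin":0},{"x":0,"y":0,"z":0,"spin":0},{"x":0,"y":0,"z":0.02,"spin":0},{"x":0,"y":0,"z":0.06,"spin":0},{"x":0,"y":0,"z":0.1,"spin":0}]' 0.08; python3 -m creep '[{"x":0,"y":0.02,"z":0,"spin":10},{"x":0,"y":0.045,"z":0,"spin":20},{"x":0,"y":0.07,"z":0,"spin":30},{"x":0,"y":0.1,"z":0,"spin":40},{"x":0,"y":0.13,"z":0,"spin":50},{"x":-0.002,"y":0.16,"z":0,"spin":60},{"x":-0.0025,"y":0.179,"z":0,"spin":70.7},{"x":-0.0025,"y":0.179,"z":0,"spin":70.7},{"x":-0.0025,"y":0.179,"z":0,"spin":70.7}]'
python3 - <<'E'
from h import *
c=shot('scene','s2.png'); np.savez('scene2.npz',**c)
cv2.imwrite('pics/s2c.png',cv2.resize(c['pixels'][150:350,220:460],None,fx=3,fy=3))
E
python3 st.py
```

```text
time: 6.48
ee_pos: [0.4271, -0.0804, 0.0365]
eef_rot: [0.998, 0.056, 0.0, -0.0]
ft_force: [-2.8, 0.1, 2.9]
width: 0.0499
time: 7.35
ee_pos: [0.4265, -0.0806, 0.1371]
eef_rot: [0.998, 0.056, -0.0, 0.0]
ft_force: [0.9, 1.8, -1.0]
width: 0.0802
time: 8.48
ee_pos: [0.4243, 0.0976, 0.136]
eef_rot: [0.783, 0.622, -0.0, 0.0]
ft_force: [0.5, -1.1, 0.4]
width: 0.0799
8.53 [424.4  97.5 136. ] yaw 76.9 tilt [-0.  0.] F [ 0.2 -0.7 -1.2] w 80.3 j [-0.75 -0.    0.43  2.09  0.    1.05  1.01]
```

View pics/s2c.png

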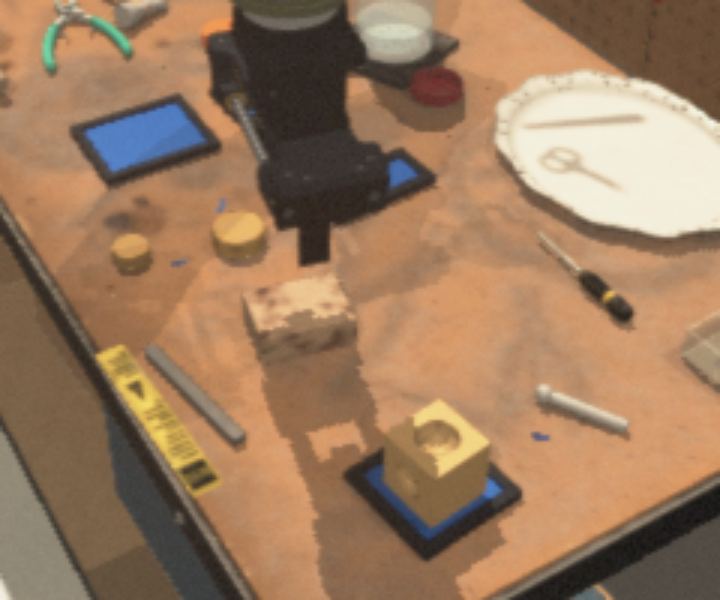

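The block now stands in the square cut-out (crop 437,465). Next is the brick.

```bash
python3 -m creep '[{"x":0,"y":0.001,"z":-0.03,"spin":0},{"x":0,"y":0.001,"z":-0.06,"spin":0},{"x":0,"y":0.001,"z":-0.085,"spin":0},{"x":0,"y":0.001,"z":-0.097,"spin":0},{"x":0,"y":0.001,"z":-0.105,"spin":0},{"x":0,"y":0.001,"z":-0.105,"spin":0},{"x":0,"y":0.001,"z":-0.105,"spin":0}]' ; python3 st.py; python3 -m creep '[{"x":0,"y":0,"z":0,"spin":0},{"x":0,"y":0,"z":0,"spin":0},{"x":0,"y":0,"z":0,"spin":0},{"x":0,"y":0,"z":0,"spin":0},{"x":0,"y":0,"z":0,"spin":0},{"x":0,"y":0,"z":0,"spin":0}]' 0.04 20; python3 st.py
```

```text
time: 9.4
ee_pos: [0.4248, 0.0997, 0.0317]
eef_rot: [0.782, 0.623, 0.001, 0.0]
ft_force: [0.1, -0.8, 0.1]
width: 0.0798
9.4 [424.8  99.7  31.7] yaw 77.1 tilt [0.0006 0.0001] F [ 0.1 -0.8  0.1] w 79.8 j [-0.73  0.19  0.42  2.18 -0.11  0.8   1.11]
time: 10.15
ee_pos: [0.4243, 0.0994, 0.0312]
eef_rot: [0.782, 0.624, -0.0, -0.0]
ft_force: [-1.7, -1.8, 6.0]
width: 0.0568
10.15 [424.3  99.4  31.2] yaw 77.2 tilt [-0.0001 -0.    ] F [-1.7 -1.8  6. ] w 56.8 j [-0.73  0.19  0.42  2.18 -0.11  0.8   1.11]
```

```bash
python3 -m creep '[{"x":0,"y":0,"z":0.015,"spin":0},{"x":0,"y":0,"z":0.05,"spin":0},{"x":0,"y":0.02,"z":0.09,"spin":0},{"x":0,"y":0.06,"z":0.09,"spin":3},{"x":0,"y":0.11,"z":0.09,"spin":6},{"x":0,"y":0.16,"z":0.09,"spin":9},{"x":0,"y":0.21,"z":0.09,"spin":12.9},{"x":0.0035,"y":0.255,"z":0.09,"spin":12.9},{"x":0.0035,"y":0.28,"z":0.09,"spin":12.9},{"x":0.0035,"y":0.289,"z":0.09,"spin":12.9},{"x":0.0035,"y":0.289,"z":0.09,"spin":12.9},{"x":0.0035,"y":0.289,"z":0.09,"spin":12.9}]'; python3 -m creep '[{"x":0,"y":0,"z":-0.03,"spin":0},{"x":0,"y":0,"z":-0.06,"spin":0},{"x":0,"y":0,"z":-0.075,"spin":0},{"x":0,"y":0,"z":-0.081,"spin":0},{"x":0,"y":0,"z":-0.0845,"spin":0},{"x":0,"y":0,"z":-0.0845,"spin":0},{"x":0,"y":0,"z":-0.0845,"spin":0}]'; python3 st.py
```

```text
time: 11.65
ee_pos: [0.4282, 0.3871, 0.1213]
eef_rot: [0.707, 0.707, -0.0, 0.0]
ft_force: [0.2, -0.2, -1.2]
width: 0.0569
time: 12.52
ee_pos: [0.4281, 0.3888, 0.0372]
eef_rot: [0.707, 0.707, 0.001, -0.0]
ft_force: [0.0, -0.1, -1.9]
width: 0.0565
12.53 [428.1 388.8  37.2] yaw 90.1 tilt [ 0.0005 -0.0001] F [ 0.  -0.1 -1.9] w 56.5 j [-1.    0.44  0.22  1.81 -0.12  0.91  0.85]
```

```bash
python3 -m creep '[{"x":0,"y":0,"z":-0.001,"spin":0},{"x":0,"y":0,"z":-0.001,"spin":0}]'; python3 -m creep '[{"x":0,"y":0,"z":0,"spin":0},{"x":0,"y":0,"z":0,"spin":0},{"x":0,"y":0,"z":0,"spin":0},{"x":0,"y":0,"z":0.015,"spin":0},{"x":0,"y":0,"z":0.05,"spin":0},{"x":0,"y":-0.02,"z":0.08,"spin":0},{"x":0.006,"y":-0.07,"z":0.08,"spin":0},{"x":0.006,"y":-0.12,"z":0.08,"spin":0},{"x":0.006,"y":-0.155,"z":0.08,"spin":0},{"x":0.006,"y":-0.17,"z":0.08,"spin":0},{"x":0.006,"y":-0.17,"z":0.08,"spin":0},{"x":0.006,"y":-0.17,"z":0.08,"spin":0}]' 0.08
python3 st.py
python3 - <<'E'
from h import *
c=shot('top'); np.savez('top2.npz',**c)
cv2.imwrite('pics/t2c.png',cv2.resize(c['pixels'][150:275,225:455],None,fx=3.4,fy=3.4,interpolation=cv2.INTER_CUBIC))
E
```

```text
time: 12.78
ee_pos: [0.428, 0.3888, 0.0363]
eef_rot: [0.707, 0.708, 0.0, -0.0]
ft_force: [-1.4, -0.7, 4.7]
width: 0.0566
time: 14.28
ee_pos: [0.4338, 0.2201, 0.1158]
eef_rot: [0.706, 0.708, 0.0, -0.0]
ft_force: [-0.0, 0.7, -0.0]
width: 0.0802
14.28 [433.8 220.1 115.8] yaw 90.2 tilt [ 0.0004 -0.0001] F [-0.   0.7 -0. ] w 80.2 j [-0.86  0.15  0.32  1.99 -0.06  1.01  1.06]
```

View pics/t2c.png

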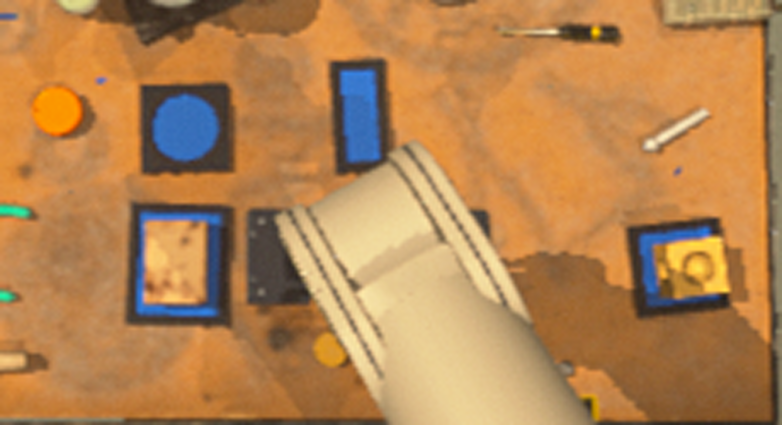

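The brick lies in the wide rectangle (crop 175,262) and the block in the square (690,268). The block looks shifted because of parallax, so I'll check both numerically.

```bash
cat > chk.py <<'E'
from h import *
import sys
T=dict(np.load(sys.argv[1])); W=world(T)
for k,x,y,h in(('block',.4268,-.0803,.055),('brick',.4283,.3883,.035),('puck',.5565,.3838,.022),('punch',.5688,.2187,.017)):
    near=np.hypot(W[...,0]-x,W[...,1]-y)<.055
    m=near&(abs(W[...,2]-h)<.004)
    if m.sum()>25: print(k,np.round(np.median(W[...,2][m]),4),[(o[1],o[2]) for o in mask_pts(T,m,h,(x,y),.04)],'target',x,y)
E
python3 chk.py top2.npz
python3 -m creep '[{"x":0,"y":-0.001,"z":-0.03,"spin":0},{"x":0,"y":-0.001,"z":-0.06,"spin":0},{"x":0,"y":-0.001,"z":-0.075,"spin":0},{"x":0,"y":-0.001,"z":-0.082,"spin":0},{"x":0,"y":-0.001,"z":-0.085,"spin":0},{"x":0,"y":-0.001,"z":-0.085,"spin":0},{"x":0,"y":-0.001,"z":-0.085,"spin":0}]';python3 -m creep '[{"x":0,"y":0,"z":0,"spin":0},{"x":0,"y":0,"z":0,"spin":0},{"x":0,"y":0,"z":0,"spin":0},{"x":0,"y":0,"z":0,"spin":0},{"x":0,"y":0,"z":0,"spin":0},{"x":0,"y":0,"z":0,"spin":0},{"x":0,"y":0,"z":0,"spin":0}]' 0.03 12; python3 st.py
```

```text
block 0.0549 [(array([425.8, -81.1]), (425.6, -81.0, 50.5, 49.5, -82.3))] target 0.4268 -0.0803
brick 0.0349 [(array([428.7, 389.9]), (428.8, 389.8, 74.4, 52.6, 0.7))] target 0.4283 0.3883
time: 15.2
ee_pos: [0.4342, 0.2178, 0.0312]
eef_rot: [0.707, 0.707, 0.001, -0.0]
ft_force: [-0.1, 0.3, 0.6]
width: 0.0799
time: 16.08
ee_pos: [0.4338, 0.2175, 0.0306]
eef_rot: [0.707, 0.707, -0.0, -0.0]
ft_force: [0.1, -0.2, 0.3]
width: 0.0437
16.07 [433.8 217.5  30.6] yaw 90.1 tilt [-0. -0.] F [ 0.1 -0.2  0.3] w 43.7 j [-0.83  0.28  0.31  2.05 -0.12  0.82  1.11]
```

```bash
python3 -m creep '[{"x":0,"y":0,"z":0.015,"spin":0},{"x":0,"y":0,"z":0.05,"spin":0},{"x":0.01,"y":0.015,"z":0.08,"spin":0},{"x":0.03,"y":0.045,"z":0.08,"spin":0},{"x":0.06,"y":0.08,"z":0.08,"spin":0},{"x":0.09,"y":0.12,"z":0.08,"spin":0},{"x":0.112,"y":0.15,"z":0.08,"spin":0},{"x":0.1227,"y":0.166,"z":0.08,"spin":0},{"x":0.1227,"y":0.166,"z":0.08,"spin":0},{"x":0.1227,"y":0.166,"z":0.08,"spin":0}]'; python3 -m creep '[{"x":0,"y":0,"z":-0.03,"spin":0},{"x":0,"y":0,"z":-0.055,"spin":0},{"x":0,"y":0,"z":-0.068,"spin":0},{"x":0,"y":0,"z":-0.0725,"spin":0},{"x":0,"y":0,"z":-0.0745,"spin":0},{"x":0,"y":0,"z":-0.0745,"spin":0},{"x":0,"y":0,"z":-0.0745,"spin":0}]'; python3 st.py
```

```text
time: 17.32
ee_pos: [0.5564, 0.3826, 0.1111]
eef_rot: [0.707, 0.707, -0.0, 0.0]
ft_force: [-0.7, -0.4, -0.2]
width: 0.0431
time: 18.2
ee_pos: [0.5568, 0.3837, 0.0368]
eef_rot: [0.707, 0.707, 0.001, 0.0]
ft_force: [0.5, -0.5, -0.3]
width: 0.0435
18.2 [556.8 383.7  36.8] yaw 90.1 tilt [0.0005 0.    ] F [ 0.5 -0.5 -0.3] w 43.5 j [-0.87  0.63  0.27  1.53 -0.19  1.01  1.03]
```

```bash
python3 -m creep '[{"x":0,"y":0,"z":-0.001,"spin":0},{"x":0,"y":0,"z":-0.001,"spin":0}]'; python3 -m creep '[{"x":0,"y":0,"z":0,"spin":0},{"x":0,"y":0,"z":0,"spin":0},{"x":0,"y":0,"z":0,"spin":0},{"x":0,"y":0,"z":0.015,"spin":0},{"x":0,"y":0,"z":0.05,"spin":0},{"x":0,"y":-0.03,"z":0.08,"spin":0},{"x":0,"y":-0.08,"z":0.08,"spin":-9},{"x":0,"y":-0.13,"z":0.08,"spin":-18},{"x":0,"y":-0.18,"z":0.08,"spin":-27},{"x":0,"y":-0.23,"z":0.08,"spin":-36},{"x":0,"y":-0.28,"z":0.08,"spin":-45},{"x":0,"y":-0.33,"z":0.08,"spin":-54}]' 0.075; python3 -m creep '[{"x":0,"y":-0.05,"z":0,"spin":-4.6},{"x":-0.0023,"y":-0.1,"z":0,"spin":-4.6},{"x":-0.0023,"y":-0.12,"z":0,"spin":-4.6},{"x":-0.0023,"y":-0.13,"z":0,"spin":-4.6},{"x":-0.0023,"y":-0.13,"z":0,"spin":-4.6},{"x":-0.0023,"y":-0.13,"z":0,"spin":-4.6}]' 0.04
python3 st.py
python3 - <<'E'
from h import *
c=shot('scene'); np.savez('scene3.npz',**c)
u,v=map(int,proj(c,[.555,-.076,.03]))
cv2.imwrite('pics/s3c.png',cv2.resize(c['pixels'][v-75:v+75,u-90:u+90],None,fx=4,fy=4))
T=shot('top'); np.savez('top3.npz',**T)
E
python3 chk.py top3.npz
```

```text
time: 18.45
ee_pos: [0.5568, 0.3837, 0.0356]
eef_rot: [0.707, 0.708, 0.0, -0.0]
ft_force: [-0.3, -0.8, 4.2]
width: 0.0437
time: 19.95
ee_pos: [0.5567, 0.0521, 0.1163]
eef_rot: [0.952, 0.307, 0.001, -0.0]
ft_force: [0.3, 0.1, 0.4]
width: 0.075
time: 20.7
ee_pos: [0.5545, -0.075, 0.1152]
eef_rot: [0.962, 0.272, 0.0, -0.0]
ft_force: [0.8, 0.8, 0.3]
width: 0.0403
20.7 [554.5 -75.  115.2] yaw 31.6 tilt [ 0.0002 -0.0003] F [0.8 0.8 0.3] w 40.3 j [-0.49  0.35  0.65  1.82 -0.24  1.05  0.8 ]
block 0.0544 [(array([425.2, -81.3]), (425.6, -81.1, 50.5, 49.3, -82.8))] target 0.4268 -0.0803
brick 0.0348 [(array([428.6, 389.9]), (428.8, 389.8, 74.4, 52.6, 0.7))] target 0.4283 0.3883
puck 0.0217 [(array([558.1, 384.1]), (557.8, 383.5, 42.7, 42.3, 45.3))] target 0.5565 0.3838
```

View pics/s3c.png

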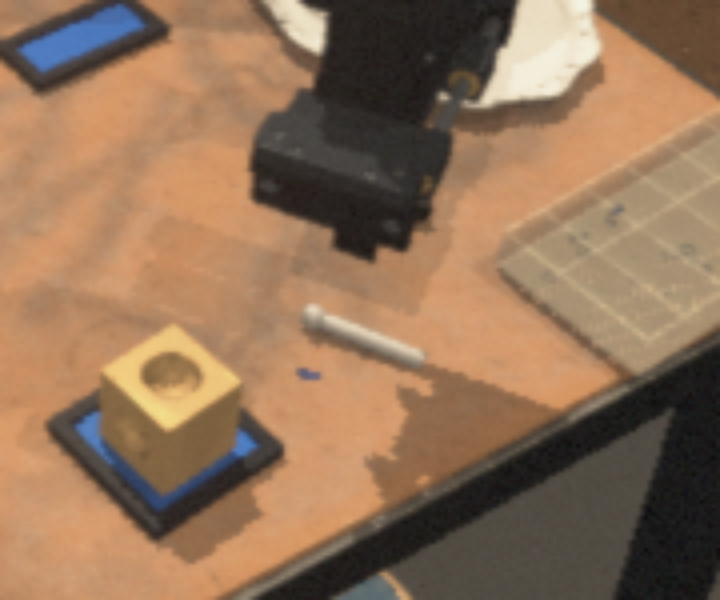

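The scene view shows the fingers above the punch (crop 360,335) and the block in its cut-out (170,400). The screwdriver is hidden by the gripper, and the gripper stays well above its height.

```bash
python3 -m creep '[{"x":0,"y":0,"z":-0.03,"spin":0},{"x":0,"y":0,"z":-0.06,"spin":0},{"x":0,"y":0,"z":-0.075,"spin":0},{"x":0,"y":0,"z":-0.083,"spin":0},{"x":0,"y":0,"z":-0.0865,"spin":0},{"x":0,"y":0,"z":-0.0865,"spin":0},{"x":0,"y":0,"z":-0.0865,"spin":0}]';python3 st.py;python3 -m creep '[{"x":0,"y":0,"z":0,"spin":0},{"x":0,"y":0,"z":0,"spin":0},{"x":0,"y":0,"z":0,"spin":0},{"x":0,"y":0,"z":0,"spin":0},{"x":0,"y":0,"z":0,"spin":0},{"x":0,"y":0,"z":0,"spin":0},{"x":0,"y":0,"z":0,"spin":0}]' 0.0 15; python3 st.py
```

```text
time: 21.68
ee_pos: [0.5546, -0.0765, 0.0292]
eef_rot: [0.963, 0.271, 0.001, 0.0]
ft_force: [1.1, 0.2, 0.7]
width: 0.0403
21.68 [554.6 -76.5  29.2] yaw 31.5 tilt [0.0006 0.    ] F [1.1 0.2 0.7] w 40.3 j [-0.43  0.47  0.59  1.88 -0.33  0.89  0.87]
time: 22.55
ee_pos: [0.5542, -0.0764, 0.0286]
eef_rot: [0.963, 0.271, 0.0, -0.0]
ft_force: [0.1, 0.5, 1.7]
width: 0.0091
22.55 [554.2 -76.4  28.6] yaw 31.5 tilt [ 0.0001 -0.    ] F [0.1 0.5 1.7] w 9.1 j [-0.43  0.47  0.59  1.88 -0.33  0.89  0.87]
```

```bash
python3 -m creep '[{"x":0,"y":0,"z":0.015,"spin":0},{"x":0,"y":0,"z":0.05,"spin":0},{"x":0,"y":0.02,"z":0.08,"spin":5},{"x":0,"y":0.06,"z":0.08,"spin":14},{"x":0.003,"y":0.1,"z":0.08,"spin":23},{"x":0.006,"y":0.14,"z":0.08,"spin":32},{"x":0.009,"y":0.18,"z":0.08,"spin":41},{"x":0.012,"y":0.22,"z":0.08,"spin":50},{"x":0.0146,"y":0.26,"z":0.08,"spin":58},{"x":0.0146,"y":0.295,"z":0.08,"spin":62.2},{"x":0.0146,"y":0.295,"z":0.08,"spin":62.2},{"x":0.0146,"y":0.295,"z":0.08,"spin":62.2}]'; python3 -m creep '[{"x":0,"y":0,"z":-0.02,"spin":0},{"x":0,"y":0,"z":-0.035,"spin":0},{"x":0,"y":0,"z":-0.04,"spin":0},{"x":0,"y":0,"z":-0.04,"spin":0}]'; python3 st.py
python3 - <<'E'
from h import *
c=shot('scene'); T=shot('top')
u,v=map(int,proj(c,[.569,.219,.02])); a=c['pixels'][v-50:v+50,u-60:u+60]
u,v=map(int,proj(T,[.569,.219,.02])); b=T['pixels'][v-50:v+50,u-60:u+60]
cv2.imwrite('pics/s4.png',cv2.resize(np.hstack([a,b]),None,fx=3.3,fy=3.3,interpolation=cv2.INTER_CUBIC))
E
```

```text
time: 24.05
ee_pos: [0.569, 0.2177, 0.1088]
eef_rot: [0.685, 0.729, -0.0, 0.0]
ft_force: [0.4, 0.4, 0.3]
width: 0.0095
time: 24.55
ee_pos: [0.5686, 0.2182, 0.0679]
eef_rot: [0.684, 0.729, -0.001, -0.0]
ft_force: [-1.0, -0.2, -0.7]
width: 0.009
24.55 [568.6 218.2  67.9] yaw 93.6 tilt [-0.0005 -0.0001] F [-1.  -0.2 -0.7] w 9.0 j [-0.7   0.47  0.32  1.71 -0.17  1.    1.32]
```

View pics/s4.png

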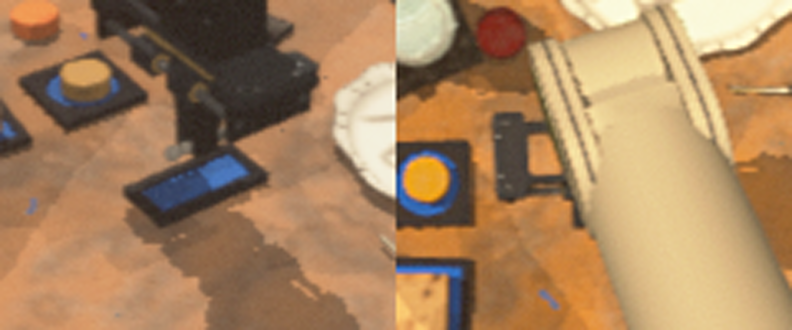

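The punch is held above the slot, with its end showing at left panel (180,150). The puck sits in the round cut-out. I'll lower the punch and release it.

```bash
python3 -m creep '[{"x":0,"y":0,"z":-0.015,"spin":0},{"x":0,"y":0,"z":-0.026,"spin":0},{"x":0,"y":0,"z":-0.031,"spin":0},{"x":0,"y":0,"z":-0.034,"spin":0},{"x":0,"y":0,"z":-0.034,"spin":0},{"x":0,"y":0,"z":-0.034,"spin":0}]'; python3 st.py; python3 -m creep '[{"x":0,"y":0,"z":0,"spin":0},{"x":0,"y":0,"z":0,"spin":0},{"x":0,"y":0,"z":0,"spin":0},{"x":0,"y":0,"z":0.015,"spin":0},{"x":0,"y":0,"z":0.05,"spin":0},{"x":0,"y":0,"z":0.1,"spin":0},{"x":0,"y":0,"z":0.15,"spin":0},{"x":0,"y":-0.05,"z":0.15,"spin":0},{"x":0,"y":-0.11,"z":0.15,"spin":0},{"x":0,"y":-0.17,"z":0.15,"spin":0},{"x":0,"y":-0.23,"z":0.15,"spin":0},{"x":0,"y":-0.29,"z":0.15,"spin":0}]' 0.04
python3 - <<'E'
from h import *
T=shot('top'); np.savez('top5.npz',**T)
cv2.imwrite('pics/t5.png',cv2.resize(T['pixels'][150:275,225:455],None,fx=3.4,fy=3.4,interpolation=cv2.INTER_CUBIC))
E
python3 chk.py top5.npz
```

```text
time: 25.4
ee_pos: [0.569, 0.2186, 0.0349]
eef_rot: [0.684, 0.729, 0.0, 0.0]
ft_force: [-0.8, 0.3, -0.8]
width: 0.0092
25.4 [569.  218.6  34.9] yaw 93.7 tilt [0.0003 0.0001] F [-0.8  0.3 -0.8] w 9.2 j [-0.69  0.51  0.31  1.73 -0.19  0.93  1.33]
time: 26.9
ee_pos: [0.5687, -0.0734, 0.186]
eef_rot: [0.684, 0.729, 0.001, 0.0]
ft_force: [1.4, 0.6, -0.1]
width: 0.0399
block 0.0546 [(array([425.3, -81.1]), (425.6, -81.1, 50.5, 49.3, -82.8))] target 0.4268 -0.0803
brick 0.0351 [(array([428.7, 389.7]), (428.8, 389.8, 74.4, 52.6, 0.7))] target 0.4283 0.3883
puck 0.022 [(array([557.9, 384. ]), (557.8, 383.5, 42.7, 42.3, 45.3))] target 0.5565 0.3838
punch 0.0155 [(array([562.5, 219. ]), (563.9, 219.2, 48.0, 9.5, 0.1))] target 0.5688 0.2187
```

View pics/t5.png

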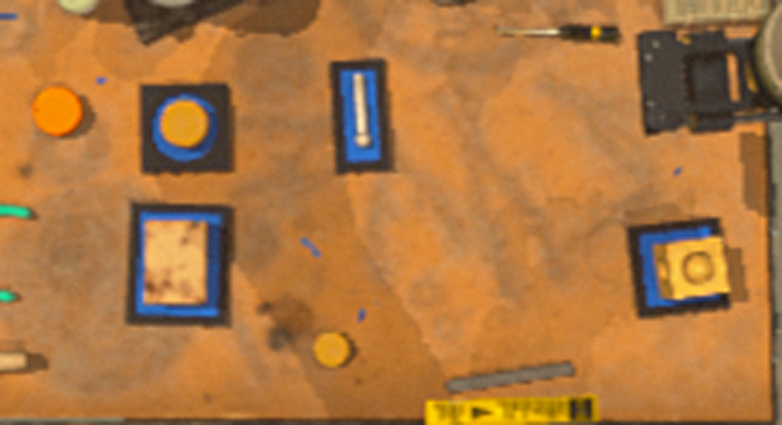

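All four parts are in their cut-outs: puck (184,122), punch (361,110), brick (175,262) and block (690,268). My height mask cut the punch short, so I'll measure its centre by colour.

Run:
```python
from h import *
T=dict(np.load('top5.npz')); p=T['pixels'].astype(int); W=world(T)
b,g,rr=p[...,0],p[...,1],p[...,2]
near=(abs(W[...,0]-.569)<.04)&(abs(W[...,1]-.2187)<.014)
m=near&(rr>b-10)&(rr>90)
for z in(.011,.017): print(mask_pts(T,m,z,(.569,.2187),.04))
print(np.round(np.percentile(W[...,2][m],[5,50,95]),4))
blue=(b>rr+60)&(b>g+25); print('slot',mask_pts(T,blue,.005,(.5688,.2187),.04))
c=shot('scene')
u,v=map(int,proj(c,[.569,.219,.02])); a=c['pixels'][v-45:v+45,u-60:u+60]
cv2.imwrite('pics/s6.png',cv2.resize(a,None,fx=6,fy=6,interpolation=cv2.INTER_CUBIC))
```

```text
[(np.int32(70), array([572.3, 218. ]), (572.7, 218.0, 65.1, 10.3, 4.1))]
[(np.int32(70), array([571.5, 218.3]), (571.9, 218.2, 64.7, 10.2, 4.1))]
[0.0054 0.015  0.0186]
slot [(np.int32(177), array([567. , 219.2]), (568.6, 218.8, 86.6, 32.7, 3.5))]
```

View pics/s6.png

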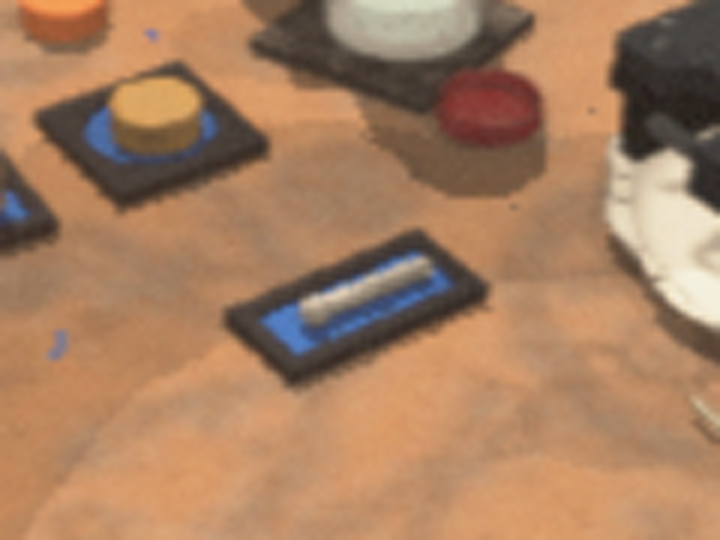

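The punch lies flat, but the scene view (its ball end at 305,315, far end at 435,265) shows it a few mm off-centre along the slot. I'll measure the end positions with a profile.

```bash
cat > prof.py <<'E'
from h import *
import sys
for n in('top','scene'):
    c=shot(n); p=c['pixels'].astype(np.float32)
    a=np.radians(3.7); d=np.array([np.cos(a),np.sin(a)]); nrm=np.array([-d[1],d[0]])
    def line(y0,z):
        s=np.arange(-.06,.0601,.002); out=[]
        for q in s:
            X=np.array([.5688,.2187])+d*q+nrm*y0; u=proj(c,[*X,z])
            px=cv2.remap(p,np.float32([[u[0]]]),np.float32([[u[1]]]),cv2.INTER_LINEAR)[0,0]; out.append((px[2]-px[0]))
        return s,np.array(out)
    s,o=line(0,.011); print(n,'punch',list(zip((s*1000).round().astype(int).tolist(),o.round().astype(int).tolist())))
    for y0 in(-.011,.011):
        s,o=line(y0,.005); h=o<-45; print(n,y0,'blue',s[h].min(),s[h].max())
E
python3 prof.py
```

```text
top punch [(-60, 149), (-58, 142), (-56, 115), (-54, 72), (-52, 41), (-50, 22), (-48, 20), (-46, -12), (-44, -56), (-42, -113), (-40, -144), (-38, -153), (-36, -151), (-34, -131), (-32, -79), (-30, -7), (-28, 62), (-26, 76), (-24, 81), (-22, 79), (-20, 73), (-18, 67), (-16, 69), (-14, 69), (-12, 70), (-10, 69), (-8, 69), (-6, 69), (-4, 68), (-2, 69), (0, 70), (2, 72), (4, 74), (6, 72), (8, 70), (10, 68), (12, 70), (14, 72), (16, 73), (18, 74), (20, 75), (22, 75), (24, 75), (26, 76), (28, 76), (30, 76), (32, 78), (34, 74), (36, 68), (38, -2), (40, -53), (42, -45), (44, -19), (46, 13), (48, 23), (50, 46), (52, 89), (54, 115), (56, 135), (58, 135), (60, 134)]
top -0.011 blue -0.04199999999999998 0.04200000000000009
top 0.011 blue -0.043999999999999984 0.044000000000000095
scene punch [(-60, 37), (-58, 25), (-56, 19), (-54, 16), (-52, 12), (-50, -3), (-48, -36), (-46, -78), (-44, -102), (-42, -109), (-40, -111), (-38, -108), (-36, -100), (-34, -77), (-32, -41), (-30, -2), (-28, 20), (-26, 28), (-24, 29), (-22, 29), (-20, 25), (-18, 27), (-16, 28), (-14, 29), (-12, 29), (-10, 32), (-8, 32), (-6, 32), (-4, 32), (-2, 33), (0, 32), (2, 31), (4, 32), (6, 32), (8, 31), (10, 30), (12, 30), (14, 30), (16, 30), (18, 30), (20, 29), (22, 29), (24, 29), (26, 28), (28, 29), (30, 29), (32, 29), (34, 28), (36, 24), (38, 12), (40, 6), (42, 13), (44, 16), (46, 24), (48, 43), (50, 68), (52, 84), (54, 94), (56, 97), (58, 98), (60, 97)]
scene -0.011 blue -0.04199999999999998 0.04000000000000009
scene 0.011 blue -0.04199999999999998 -0.02799999999999997
```

The punch ends are at −30 and +38 mm along the slot, so it is 3.9 mm off towards +x. I'll re-grip it and shift it back.

```bash
python3 -m creep '[{"x":0,"y":0.05,"z":0,"spin":0},{"x":0,"y":0.11,"z":0,"spin":0},{"x":0.003,"y":0.17,"z":0,"spin":0},{"x":0.003,"y":0.23,"z":0,"spin":0},{"x":0.003,"y":0.275,"z":0,"spin":0},{"x":0.003,"y":0.29,"z":0,"spin":0},{"x":0.003,"y":0.29,"z":-0.05,"spin":0},{"x":0.003,"y":0.29,"z":-0.1,"spin":0},{"x":0.003,"y":0.29,"z":-0.13,"spin":0},{"x":0.003,"y":0.29,"z":-0.14,"spin":0},{"x":0.003,"y":0.29,"z":-0.14,"spin":0}]'; python3 st.py
```

```text
time: 28.48
ee_pos: [0.5719, 0.2187, 0.0451]
eef_rot: [0.684, 0.729, 0.0, 0.0]
ft_force: [0.9, -0.6, 0.3]
width: 0.0402
28.48 [571.9 218.7  45.1] yaw 93.7 tilt [0.0001 0.    ] F [ 0.9 -0.6  0.3] w 40.2 j [-0.69  0.5   0.32  1.71 -0.19  0.96  1.33]
```

Next: lower, close, raise 6 mm, shift −4 mm, lower, release and leave.

```bash
python3 -m creep '[{"x":0,"y":0,"z":-0.006,"spin":0},{"x":0,"y":0,"z":-0.01,"spin":0},{"x":0,"y":0,"z":-0.01,"spin":0}]'; python3 -m creep '[{"x":0,"y":0,"z":0,"spin":0},{"x":0,"y":0,"z":0,"spin":0},{"x":0,"y":0,"z":0,"spin":0},{"x":0,"y":0,"z":0,"spin":0},{"x":0,"y":0,"z":0,"spin":0},{"x":0,"y":0,"z":0.006,"spin":0},{"x":-0.002,"y":0,"z":0.006,"spin":0},{"x":-0.004,"y":0,"z":0.006,"spin":0},{"x":-0.004,"y":0,"z":0.003,"spin":0},{"x":-0.004,"y":0,"z":0.0005,"spin":0},{"x":-0.004,"y":0,"z":0.0005,"spin":0},{"x":-0.004,"y":0,"z":0.0005,"spin":0}]' 0 15; python3 st.py; python3 -m creep '[{"x":0,"y":0,"z":0,"spin":0},{"x":0,"y":0,"z":0,"spin":0},{"x":0,"y":0,"z":0,"spin":0},{"x":0,"y":0,"z":0.015,"spin":0},{"x":0,"y":0,"z":0.05,"spin":0},{"x":0,"y":0,"z":0.1,"spin":0},{"x":0,"y":0,"z":0.15,"spin":0},{"x":0,"y":-0.05,"z":0.15,"spin":0},{"x":0,"y":-0.11,"z":0.15,"spin":0},{"x":0,"y":-0.17,"z":0.15,"spin":0},{"x":0,"y":-0.23,"z":0.15,"spin":0},{"x":0,"y":-0.29,"z":0.15,"spin":0}]' 0.04
python3 -m creep '[{"x":0,"y":0,"z":0,"spin":0},{"x":0,"y":0,"z":0,"spin":0},{"x":0,"y":0,"z":0,"spin":0}]'
python3 prof.py
python3 - <<'E'
from h import *
T=shot('top'); np.savez('top6.npz',**T); c=shot('scene')
cv2.imwrite('pics/t6.png',np.vstack([cv2.resize(T['pixels'][100:275,150:455],(790,453),interpolation=cv2.INTER_CUBIC)]))
E
python3 chk.py top6.npz
```

```text
time: 28.85
ee_pos: [0.5718, 0.2185, 0.0347]
eef_rot: [0.684, 0.729, 0.0, -0.0]
ft_force: [0.5, -0.0, -0.7]
width: 0.0402
time: 30.35
ee_pos: [0.5678, 0.2185, 0.035]
eef_rot: [0.684, 0.729, -0.0, -0.0]
ft_force: [-0.2, -0.1, 0.0]
width: 0.009
30.35 [567.8 218.5  35. ] yaw 93.7 tilt [-0.0001 -0.0001] F [-0.2 -0.1  0. ] w 9.0 j [-0.69  0.51  0.32  1.73 -0.19  0.93  1.33]
time: 31.85
ee_pos: [0.5677, -0.0734, 0.1865]
eef_rot: [0.684, 0.729, 0.001, 0.0]
ft_force: [0.5, -0.9, 0.5]
width: 0.0401
time: 32.22
ee_pos: [0.568, -0.0698, 0.1854]
eef_rot: [0.683, 0.73, 0.0, -0.0]
ft_force: [0.1, 0.6, 0.4]
width: 0.0397
top punch [(-60, 146), (-58, 143), (-56, 116), (-54, 71), (-52, 42), (-50, 23), (-48, 21), (-46, -11), (-44, -57), (-42, -117), (-40, -142), (-38, -139), (-36, -71), (-34, -3), (-32, 55), (-30, 75), (-28, 81), (-26, 80), (-24, 76), (-22, 70), (-20, 77), (-18, 79), (-16, 77), (-14, 73), (-12, 70), (-10, 68), (-8, 68), (-6, 69), (-4, 67), (-2, 66), (0, 68), (2, 70), (4, 72), (6, 72), (8, 70), (10, 66), (12, 69), (14, 73), (16, 72), (18, 72), (20, 72), (22, 73), (24, 74), (26, 78), (2
[... 744 characters left out ...]
31), (22, 30), (24, 30), (26, 30), (28, 28), (30, 22), (32, -1), (34, -32), (36, -56), (38, -40), (40, -15), (42, 6), (44, 14), (46, 23), (48, 43), (50, 70), (52, 86), (54, 95), (56, 96), (58, 96), (60, 96)]
scene -0.011 blue -0.04199999999999998 0.04000000000000009
scene 0.011 blue -0.04199999999999998 -0.03199999999999997
block 0.0546 [(array([425.5, -81.1]), (425.6, -80.5, 51.2, 49.7, -81.8))] target 0.4268 -0.0803
brick 0.0349 [(array([428.7, 389.8]), (428.8, 389.8, 74.4, 52.6, 0.7))] target 0.4283 0.3883
puck 0.0218 [(array([557.4, 383.7]), (557.8, 383.5, 42.7, 42.4, 45.7))] target 0.5565 0.3838
punch 0.0152 [(array([566.1, 219.2]), (568.8, 217.7, 64.0, 12.7, 0.3))] target 0.5688 0.2187
```

View pics/t6.png

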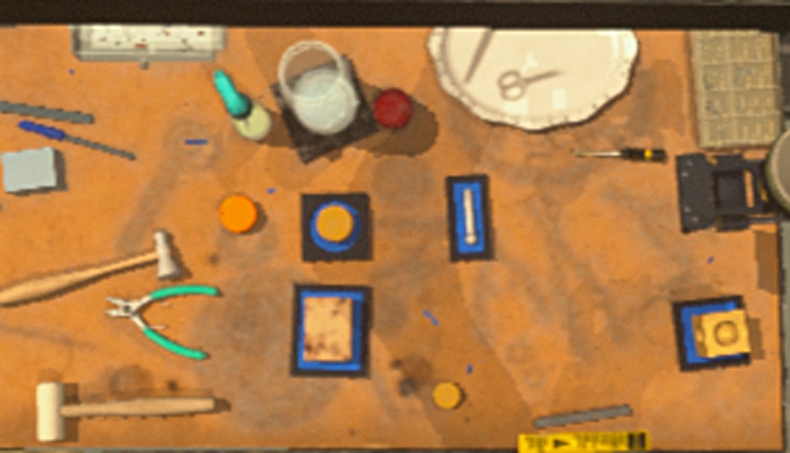

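```bash
python3 -c "from bench import r; print(r.close_job())"
```

```text
the job is handed in; nothing more can be done
None
```

All four parts are in their foam inserts and the job is handed in at about 32 s on the robot's clock. The parts went in the order block, brick, puck, punch.

The last check used the top camera, whose calibration is good to about 2 mm:

| Part | Off centre | Line-up with its cut-out | Height of its top, measured (expected) |
|---|---|---|---|
| Block | about 1.5 mm | within about 2° | 54.6 mm (55 mm) |
| Brick | about 1.5 mm | under 1° | 34.9 mm (35 mm) |
| Puck | about 1 mm | round, so not relevant | 21.8 mm (22 mm) |
| Punch | under 1 mm along the slot | not re-measured after the fix (about 0.5° before it) | not checked reliably |

- **Punch correction:** the punch first landed 3.9 mm off along the slot. I gripped it again and shifted it. Its ends then read −34 and +33.5 mm from the slot's centre, and the scene camera agrees to about 1–2 mm.
- **Punch height check:** my height-based check read the punch unreliably, with a 15.2 mm median height and an angle that disagreed. I went by the colour profile and the pictures instead. It was let go about 1 mm above the slot floor.
- **Camera disagreement:** the scene camera placed the inserts 1–4 mm away from where the top camera did. I trusted the top camera.
- **Bystanders:** the screwdriver, the pliers, the small ochre puck and the orange puck look unmoved in the last picture. I judged that by eye and did not measure it. The fixed stock at the far left was outside that picture, and the arm never worked there.
- **Force:** every wrist force I read stayed under about 7 N, though I only had readings at the end of each move.

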